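# Swing the tall sample jar to the front by the lift-out handle and hold the stand

## Task

Bring the tall tea jar to the front of the revolving sample stand for the inspector: lift the loose turning handle out of its white block, drop its pin fully home through the eye on the edge of the platter, then swing the platter round by that handle until the tall jar stands squarely behind the pointer of the fixed foot. For cleanliness touch neither the stand itself nor the jars with the gripper, keep all the jars standing on the platter, and leave the cakes and the glue stick on the bench alone. Finish while still gripping the seated handle, holding the platter still.

Things in the scene. Friction and masses are not known exactly. Their poses are not given: they have to be found in the camera images.
- stand: fixed dark steel foot of the revolving stand, carrying the round platter; no higher than 48 mm. Origin on the vertical turning axis at bench height. Its -x axis is the front: a flat dark pointer, 24 mm wide, 10 mm high, lies along -x, its tip 144 mm from the axis.
- pointer (a point): tip of the pointer on the fixed foot, 144 mm in front of the turning axis, 10 mm above the bench. x axis as the foot's.
- platter (a joint): angle of the platter (rad), anticlockwise from above; at 0 the eye lies on the foot's +x side, away from the pointer; says nothing of where the jars stand. Platter: round wooden tray, 212 mm across, floor 56 mm and rim 66 mm above the bench, low steel hub dome (44 mm wide, top 72 mm). Free bearing: 0.05 N m friction, no stops or spring, turns either way.
- eye (a point): centre of the upper mouth of the eye, 66 mm above the bench, 123 mm from the turning axis: a vertical 15 mm through hole, countersunk 2 mm, in a brass lug (40 x 40 mm, 16 mm thick) that sticks out from the platter's rim and turns with it. Free below. z up, x outward from the axis.
- handle: loose turning handle, upright in the white block at the start; about 160 g. Origin at the lower end of its pin, z up along it. Pin 12 mm thick to 34 mm (first 9 mm taper from 6 mm), collar 28 mm wide to 39 mm, round black grip 24 mm thick to 155 mm. Gripped 134 mm up, the fingertips clear every jar. The round pin turns freely in the eye: the gripper need not turn.
- collar (a point): on the handle's axis at the underside of the collar, 34 mm above its lower end. When the pin is fully home in the eye this point lies on the eye's mouth.
- block: fixed white plastic parking block, 70 x 70 mm and 45 mm high, origin under its centre; the handle's pin stands in its 15 mm hole, collar resting on top.
- jar_tall: the tall tea jar: white ceramic, 51 mm diameter, 68 mm high plus a small round knob on its lid (81 mm in all), 160 g give or take; the only tall one and the only one with a knob. Loose, standing about 70 mm from the turning axis, 60 to 300 degrees away from the pointer; it rides with the platter by friction. Origin under its centre.
- jar_low0: low tea jar, white ceramic with a flat lid, 51 mm diameter, 45 mm high, loose on the platter about 70 mm from the axis. Origin under its centre.
- jar_low1: low tea jar, white ceramic with a flat lid, 51 mm diameter, 45 mm high, loose on the platter about 70 mm from the axis. Origin under its centre.
- jar_low2: low tea jar, white ceramic with a flat lid, 51 mm diameter, 45 mm high, loose on the platter about 70 mm from the axis. Origin under its centre.
- jar_low3: low tea jar, white ceramic with a flat lid, 51 mm diameter, 45 mm high, loose on the platter about 70 mm from the axis. Origin under its centre.
- wrapped_cake: tea cake in white paper, 100 mm diameter, 25 mm high, on the bench to one side; bystander. Origin under its centre.
- bare_cake: bare dark tea cake, 90 mm diameter, 18 mm high, on the bench; bystander. Origin under its centre.
- glue_stick: glue stick standing on the bench, 29 mm diameter, 90 mm high; bystander. Origin under its centre.
Things that resemble listed ones, but are neither listed nor needed, are in the scene too. What is shaped like the jar_tall but yellow is not meant. What is shaped like the jar_low1 but blue or purple is not meant.

How it is judged:
On the way, in this order (a step that is already met when the one before it is completed fails the run):
1. the handle's pin is fully home in the eye of the platter (horizontal distance between collar and eye below 0.005 m and z of collar in the frame of eye between -0.004 and 0.005 m and angle between handle's own z axis and vertical below 0.1 rad), for 0.2 s.
2. with the handle in the eye, the tall jar is brought squarely behind the pointer (all of step 1 and y of jar_tall in the frame of stand between -0.01 and 0.01 m and x of jar_tall in the frame of stand below -0.05 m), for 0.2 s.
At the end, for the whole second after the job is handed in: Tall jar on the pointer's side, its axis within 10 mm of the pointer's line; handle upright, collar within 5 mm of seated on the eye, gripped by the fingers (over 3 N); platter slower than 0.05 rad/s; all five jars upright (0.1 rad) on the platter floor, within 90 mm of the axis (all of step 2 and velocity of joint platter between -0.05 and 0.05 rad/s and contact force between the fingers and handle above 3 N and angle between each of jar_tall, jar_low0, jar_low1, jar_low2, jar_low3's own z axis and vertical below 0.1 rad and horizontal distance between each of jar_tall, jar_low0, jar_low1, jar_low2, jar_low3 and stand below 0.09 m and z of jar_tall in the frame of stand between 0.05 and 0.062 m and z of jar_low0 in the frame of stand between 0.05 and 0.062 m and z of jar_low1 in the frame of stand between 0.05 and 0.062 m and z of jar_low2 in the frame of stand between 0.05 and 0.062 m and z of jar_low3 in the frame of stand between 0.05 and 0.062 m); the arm keeps its last pose, push and grip.
It fails at once if gripper or arm touches the platter or the foot of the stand (contact force between any of the fingers, the arm and stand above 1 N).
It fails at once if gripper or arm touches a jar (contact force between any of the fingers, the arm and jar_tall above 0.5 N or contact force between any of the fingers, the arm and jar_low0 above 0.5 N or contact force between any of the fingers, the arm and jar_low1 above 0.5 N or contact force between any of the fingers, the arm and jar_low2 above 0.5 N or contact force between any of the fingers, the arm and jar_low3 above 0.5 N).
It fails at once if a jar is tipped (angle between any of jar_tall, jar_low0, jar_low1, jar_low2, jar_low3's own z axis and vertical above 0.4 rad).
It fails at once if a cake or the glue stick is moved more than 20 mm (distance of any of wrapped_cake, bare_cake, glue_stick from where it was at the start of the episode above 0.02 m).
It also fails if it takes over 64 s, if anything falls off the work surface, if the arm or the gripper's body presses on something with over 40 N, if the wrist force passes 120 N, or if a joint passes its speed limit or range.

## Robot

A 6-joint arm with a two-finger parallel gripper is mounted at the origin on the work surface. World frame = base frame: x ahead of the robot, y to its left, z up, the work surface at z = 0. Lengths are in m, angles in rad, forces in N, time in s.
With the tool pointing down it reaches from about 0.3 to 0.75 m from the base axis. Payload 8.5 kg.
Tool frame: the origin (TCP) lies at the very end of the fingers, on their centre line; the grasp point (between the pads) lies 19 mm behind it; z points along the fingers, y is the line along which they close (so a half turn about z gives the same grasp; the last joint's range is limited). The gripper opens to 85 mm and grips with 20 to 120 N. Pads are 22 mm wide; open, the fingers measure 114 mm over their backs; the gripper's body (76 mm by 85 mm) begins 54 mm behind the grasp point. The pads swing forward as they close: fully open they stand 13 mm farther back than shut.
Start: joints at [-1.36, 0.381, 1.297, -0, 1.464, -0.215], TCP at [0.227, -0.501, 0.192] pointing down, gripper open.
Joint ranges: [-3.11, 3.11], [-0.89, 2.33], [0.22, 2.48], [-1.42, 4.56], [0.17, 2.85], [-2.88, 2.88]. Speed limits (rad/s): [2.39, 2.39, 3.14, 3.14, 3.14, 3.14].

## Interface

Orientations are given as a 3x3 rotation matrix whose columns are the frame's x, y, z axes.
In Python, from station import get_state, grab_frame, job_done, trace gives the robot as it stands. The module is installed in compiled form; this text tells all that it offers.
- The arm moves only by the tool arm_command, never from a script. Its argument "plan" is text: rows parted by semicolons, each of 4 numbers parted by spaces: the shift along the tool's x, y, z in m, then the turn about the tool's z in degrees. In form: dx dy dz roll; .... A call has 1 to 10 rows; each row is the pose to reach, as a shift and turn from the pose commanded when the call began, along the tool's axes at that moment; what a row does not reach only later rows make up. A row lasts 1/8 s, in which the tool goes at most 62.5 mm and 10.7 degrees, less where a joint would pass 70% of its speed; a pose out of reach is approached as far as the arm can. A call with a gripper value outside its range is refused whole. "gripper" is the opening, from -1 (shut) to 1 (fully open), set as the call begins (left out, the last holds). The fingers move at their own pace and stop on an object; "force" is the grip in N (left out, the last holds). Time passes only in rows, so rows that repeat a pose let the fingers close. It gives the time, the measured TCP pose, the force, the opening and the grip force at its end, in the units of the state.
- get_state(): the state, without advancing time (a new reading comes with each control period).
- grab_frame(name): name is "scene" or "top"; returns a dict with "color" (420x560x3 uint8, red, green, blue), "fx", "fy", "cx", "cy" (pixels), "position" and "attitude" of the camera in the world. Camera axes: x right, y down, z forward; pixel columns grow to the right and rows downward; lengths in m; the calibration is good to about 2 mm. A picture is of the moment at which its call begins. There is no depth.
- job_done(): hands the job in; it is judged then, once.
Trained networks look in a picture, given as the dict that the camera call returned (one of the last four; its "shot" number tells which), for a name from the list of things; names that differ only in an ending like _2 or _b are one class to them, and where a whole thing is asked for, a point or a joint stands for the part that bears it (a point fixed in the world has none). Each returns a list of dicts, best first, with "score" (0 to 1); they miss things now and then, are a little off and sometimes report something else, mostly with a low value. They report only what shows in the picture. A call takes as long as a camera call. They do not tell look-alikes from the thing itself.
- trace(picture, label): "mask" (420x560 bool, what is visible of it) and "pixel" ([column, row] in pixels, amid what is visible of it).
The state is a dict: "t": time; "joints": joint angles; "qvel": joint speeds; "joint_torque": joint torques, N m; "tcp_pos": TCP position; "tool_rot": TCP orientation; "contact_force": force on the tool from outside, world axes, zero at the start; "ft_torque": the same for the moment, N m; "finger_gap": finger opening in m; "grasp_force": force on a finger pad.
Only numpy, scipy, OpenCV 4.12 (cv2) and the standard library are available. Lean on these libraries where they do the work, as an engineer would, in place of code of your own. Each camera call takes 0.05 s, during which the arm holds its last target. There are 200 camera calls.

## Working session

There is one attempt and no reset: what is moved stays moved. The work goes in short steps, Python scripts to look and compute and a tool call to move; the robot and the scene stay as the last step left them, time stands still between calls to the robot, and variables do not carry over. Pictures are saved under pics/ and viewed, at most 10 in all, crops included, and the job is handed in when it is done.

Besides the shell and the picture viewer there is one more tool, called after ">>>" as name(argument=value, ...), one argument or row to a line, values as JSON. arm_command: Moves the arm, as the interface text tells. Its arguments: {"type":"object","properties":{"plan":{"type":"string"},"gripper":{"type":"number"},"force":{"type":"number"}},"required":["plan"]}

```bash
mkdir -p pics
cat > h.py <<'E'
import numpy as np,cv2
from station import *
def ray(f,px,z):
    d=np.array([(px[0]-f['cx'])/f['fx'],(px[1]-f['cy'])/f['fy'],1.]);d=np.array(f['attitude'])@d
    p=np.array(f['position']);return p+d*(z-p[2])/d[2]
def proj(f,P):
    c=(np.atleast_2d(P)-f['position'])@np.array(f['attitude']);return np.c_[c[:,0]/c[:,2]*f['fx']+f['cx'],c[:,1]/c[:,2]*f['fy']+f['cy']]
def save(f,n):cv2.imwrite('pics/'+n,f['color'][:,:,::-1])
E
python3 - <<'E'
from h import *
s=get_state();print(s['t'],s['tcp_pos'],s['tool_rot'],s['finger_gap'],s['contact_force'])
F={n:grab_frame(n) for n in('scene','top')}
for n,f in F.items():
    save(f,n+'0.png');print(n,f['fx'],f['cx'],f['cy'],np.round(f['position'],3),np.round(f['attitude'],3).tolist())
    for l,z in [('stand',.01),('platter',.06),('eye',.066),('handle',.1),('block',.045),('jar_tall',.12),('jar_low0',.1),('pointer',.01),('glue_stick',.09),('wrapped_cake',.025),('bare_cake',.018)]:
        for r in trace(f,l)[:7]:
            print(l,round(r['score'],2),np.round(r['pixel']),r['mask'].sum(),np.round(ray(f,r['pixel'],z),3)[:2])
E
```

```text
0.0 [ 0.22710781 -0.50051763  0.19111088] [[ 9.10692936e-01  4.13083853e-01 -3.28360087e-04]
 [ 4.13083868e-01 -9.10691799e-01  1.47172886e-03]
 [ 3.08912588e-04 -1.47593333e-03 -9.99998863e-01]] 0.0853318219552755 [-0.29279596 -0.17425111  0.28704245]
scene 502.80486632944616 286.866761538328 198.17831394616405 [1.297 0.421 0.836] [[-0.517, 0.59, -0.62], [0.856, 0.363, -0.369], [0.007, -0.721, -0.693]]
stand 0.67 [279. 196.] 2599 [ 0.561 -0.039]
platter 0.67 [279. 190.] 2297 [ 0.589 -0.021]
eye 0.86 [279. 188.] 2482 [ 0.59  -0.021]
handle 0.73 [259. 191.] 584 [ 0.652 -0.033]
handle 0.7 [449. 192.] 535 [0.44  0.316]
block 0.72 [441. 220.] 1059 [0.471 0.322]
jar_tall 0.98 [308. 176.] 675 [0.575 0.043]
jar_tall 0.92 [377. 191.] 670 [0.54 0.19]
jar_tall 0.8 [354. 222.] 758 [0.644 0.187]
jar_low0 0.93 [259. 191.] 609 [ 0.652 -0.032]
jar_low0 0.87 [293. 196.] 591 [0.625 0.036]
jar_low0 0.83 [166. 251.] 363 [ 0.883 -0.09 ]
jar_low0 0.76 [263. 159.] 490 [ 0.556 -0.085]
jar_low0 0.56 [348. 274.] 643 [0.752 0.229]
pointer 0.59 [273. 195.] 2867 [ 0.567 -0.053]
glue_stick 0.7 [156. 158.] 371 [ 
[... 730 characters left out ...]
84 [ 0.628 -0.342]
block 0.85 [179. 271.] 596 [0.431 0.302]
jar_tall 0.9 [233. 270.] 324 [0.434 0.149]
jar_tall 0.63 [232. 221.] 290 [0.558 0.15 ]
jar_tall 0.59 [282. 230.] 322 [0.532 0.024]
jar_low0 0.79 [310. 187.] 313 [ 0.641 -0.051]
jar_low0 0.79 [336. 124.] 322 [ 0.807 -0.121]
jar_low0 0.77 [286. 202.] 299 [0.605 0.013]
jar_low0 0.59 [330. 235.] 285 [ 0.518 -0.098]
jar_low0 0.59 [215. 176.] 348 [0.676 0.195]
jar_low0 0.51 [330. 208.] 326 [ 0.585 -0.102]
pointer 0.88 [303. 220.] 3485 [ 0.561 -0.033]
glue_stick 0.52 [421. 189.] 182 [ 0.632 -0.341]
wrapped_cake 0.75 [168. 275.] 187 [0.419 0.339]
wrapped_cake 0.55 [409. 267.] 1072 [ 0.427 -0.319]
bare_cake 0.93 [157. 190.] 736 [0.653 0.368]
```

Run:
```python
import cv2
a=cv2.imread('pics/top0.png');b=cv2.imread('pics/scene0.png')
cv2.imwrite('pics/top1.png',cv2.resize(a[90:310,130:430],(800,587),interpolation=cv2.INTER_CUBIC))
cv2.imwrite('pics/scene1.png',cv2.resize(b[110:310,200:470],(800,592),interpolation=cv2.INTER_CUBIC))
```

```text
(no output)
```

View pics/top1.png

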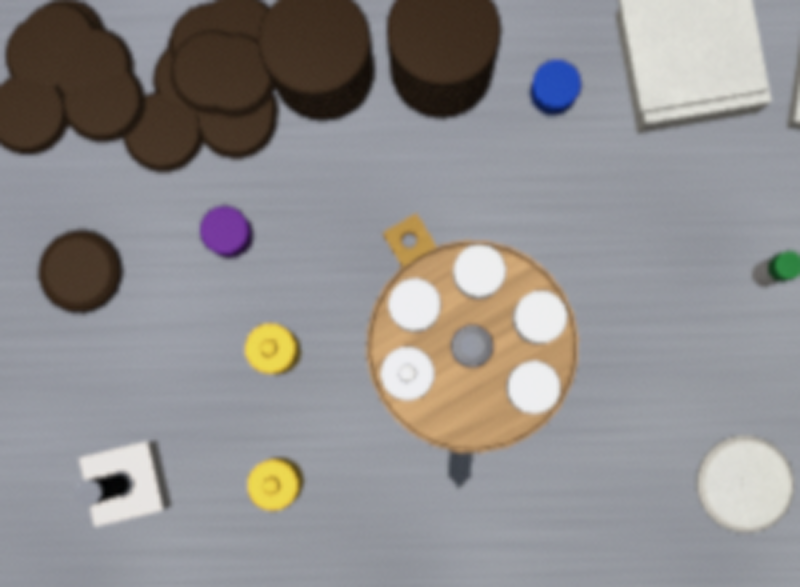

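View pics/scene1.png

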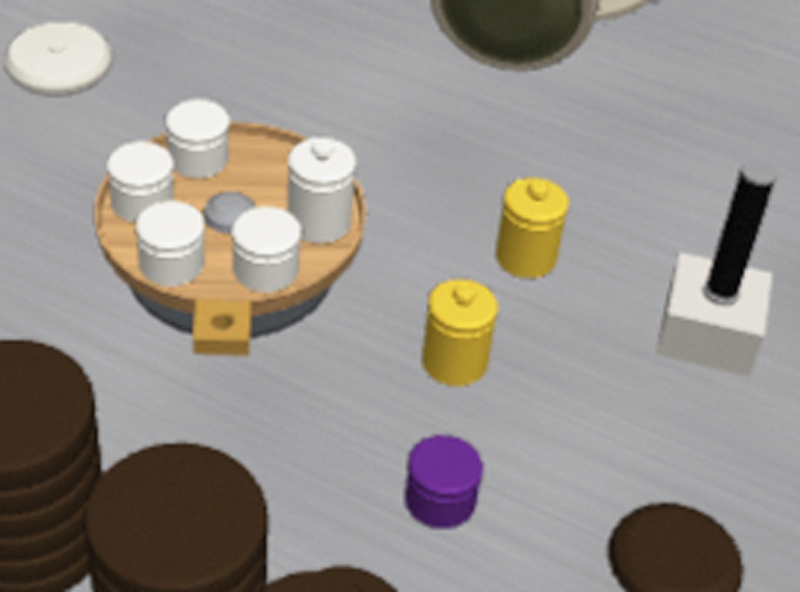

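```bash
cat > m.py <<'E'
from h import *
from scipy.optimize import minimize
def circ(x,y,z,r,n=40):
    t=np.linspace(0,2*np.pi,n);return np.c_[x+r*np.cos(t),y+r*np.sin(t),0*t+z]
def hull(f,P,S=4):
    p=cv2.convexHull(((proj(f,P)+.5)*S*16).astype(np.int32));m=np.zeros((420*S,560*S),np.uint8);cv2.fillPoly(m,[p],1,shift=4)
    return cv2.resize(m.astype(np.float32),(560,420),interpolation=cv2.INTER_AREA)
def fitcost(F,mk,shape):
    # soft-mask overlap
    def c(p):
        e=0
        for n in F:
            m=shape(F[n],p);e+=np.abs(m-mk[n]).sum()/mk[n].sum()
        return e
    return c
def fit(F,mk,shape,x0,d=.008):
    x0=np.array(x0);k=len(x0);sim=np.vstack([x0]+[x0+d*np.eye(k)[i] for i in range(k)])
    r=minimize(fitcost(F,mk,shape),x0,method='Nelder-Mead',options=dict(initial_simplex=sim,xatol=1e-4,fatol=1e-4));return r.x,r.fun
def near(f,x,y,z,r):
    m=np.zeros((420,560),np.uint8);c=proj(f,[x,y,z])[0];cv2.circle(m,tuple(int(v) for v in np.round(c)),int(r),1,-1);return m>0
E
python3 - <<'E'
from m import *
F={n:grab_frame(n) for n in('scene','top')}
C={n:F[n]['color'].astype(int) for n in F};H={n:cv2.cvtColor(F[n]['color'],cv2.COLOR_RGB2HSV).astype(int) for n in F}
def sel(n,m):
    k,l,s,c=cv2.connectedComponentsWithStats(m.astype(np.uint8));
    return (l==1+np.argmax(s[1:,4])).astype(np.float32) if k>1 else m.astype(np.float32)
# handle (dark) 
mk={n:sel(n,(C[n].max(2)<50)&near(F[n],.435,.305,.1,42)) for n in F}
def hs(f,p):
    m=hull(f,np.r_[circ(*p,.05,.012),circ(*p,.166,.012)]);cap=hull(f,circ(*p,.166,.012));return np.clip(m-cap,0,1)
for ns in (['scene','top'],['scene'],['top']):
    print('handle',ns,fit({n:F[n] for n in ns},mk,hs,[.435,.305]),[mk[n].sum() for n in F])
for n in F: print(n,'hsv hub',H[n][tuple(np.round(proj(F[n],[.556,-.04,.072])[0]).astype(int)[::-1])])
# brass lug, hub
for n in F:
    g=(H[n][...,1]>140)&(C[n][...,0]>100)&near(F[n],.66,.03,.06,26)&(H[n][...,0]>14)
    wood=(H[n][...,1]>60)&near(F[n],.557,-.035,.06,75)&(H[n][...,0]<25)
    hub=sel(n,(H[n][...,1]<55)&(H[n][...,2]<190)&near(F[n],.556,-.04,.068,10 if n=='top' else 13))
    ys,xs=np.nonzero(hub);print(n,'hub',len(xs),xs.mean(),ys.mean(),ray(F[n],(xs.mean(),ys.mean()),.068)[:2])
    ys,xs=np.nonzero(wood);h=cv2.convexHull(np.c_[xs,ys].astype(np.int32))
    if n=='top':
        pts=np.array([ray(F[n],q,.066)[:2] for q in h[:,0]]);np.save('w.npy',pts)
        (cx,cy),r=cv2.minEnclosingCircle(pts.astype(np.float32));print('woodcircle',cx,cy,r)
    # hole: darkest pixel centroid near
    c=proj(F[n],[.652,.028,.066])[0].astype(int);print(n,'eye guess',c)
    w=C[n].sum(2)[c[1]-9:c[1]+10,c[0]-9:c[0]+10];print(w)
# jars
lw=lambda h:lambda f,p:hull(f,circ(p[0],p[1],h,.0255))
E
```

```text
handle ['scene', 'top'] (array([0.43273001, 0.31335272]), np.float64(0.9889662861824036)) [np.float32(402.0), np.float32(64.0)]
handle ['scene'] (array([0.43290503, 0.31280908]), np.float64(0.2136193960905075)) [np.float32(402.0), np.float32(64.0)]
handle ['top'] (array([0.43242578, 0.31294531]), np.float64(0.7685546875)) [np.float32(402.0), np.float32(64.0)]
scene hsv hub [ 10  15 153]
top hsv hub [115  19 162]
scene hub 152 275.73026315789474 180.6184210526316 [ 0.57345796 -0.03916612]
scene eye guess [282 213]
[[485 485 484 486 483 486 462 426 418 436 456 469 482 500 510 523 527 543
  543]
 [461 460 464 461 463 468 462 451 435 435 451 473 490 496 518 523 533 538
  546]
 [495 487 488 484 485 483 481 486 468 460 459 476 492 504 513 521 528 539
  540]
 [489 490 489 492 486 489 490 491 494 489 473 481 479 493 510 525 540 548
  544]
 [482 479 481 474 476 478 480 481 479 481 477 454 436 471 503 513 523 542
  531]
 [490 487 487 489 484 484 485 481 482 483 486 483 481 480 483 465 436 450
  470]
 [481 476 478 485 477 477 477 480 481 483 482 481 485 487 488 453 432 423
  416]
 [448 450 459 
[... 1968 characters left out ...]
 445 438 422 416 415 415 410 405 387 359 333
  349]
 [452 450 449 448 446 448 450 448 445 430 410 411 410 407 385 354 343 373
  405]
 [455 454 454 453 453 449 452 452 448 431 396 399 399 382 357 359 392 426
  439]
 [452 451 449 451 451 449 448 451 445 422 381 377 362 342 364 407 434 445
  446]
 [443 446 445 444 445 446 446 446 443 420 371 345 345 373 413 436 444 446
  452]
 [446 446 447 446 449 446 447 447 437 400 346 353 393 426 441 446 452 454
  459]
 [457 455 454 453 457 456 453 443 413 364 352 402 432 445 447 453 457 461
  458]
 [459 461 461 460 457 458 449 419 366 351 399 436 451 468 480 490 494 478
  456]
 [459 461 460 458 458 448 423 375 349 394 451 489 514 553 576 594 595 554
  512]]
```

```bash
cat > st.py <<'E'
from m import *
F={n:grab_frame(n) for n in('scene','top')}
C={n:F[n]['color'].astype(int) for n in F};H={n:cv2.cvtColor(F[n]['color'],cv2.COLOR_RGB2HSV).astype(int) for n in F}
def jars(x0,y0):
    # low lids and tall: bright white tops via trace masks, fit full cylinders on both views
    out={}
    for lab,h in (('jar_low0',.045),('jar_tall',.068)):
        L={n:[r for r in trace(F[n],lab) if H[n][...,1][r['mask']].mean()<60 and C[n][r['mask']].mean()>150] for n in F}
        for r in L['top']:
            p=ray(F['top'],r['pixel'],.056+.8*h)[:2]
            if np.hypot(p[0]-x0,p[1]-y0)>.1: continue
            sh=lambda f,q:hull(f,np.vstack([circ(q[0],q[1],.057,.0255),circ(q[0],q[1],.056+h,.0255)]+([circ(q[0],q[1],.135,.005)] if h>.05 else [])))
            for n in ('scene','top'):
                b=min(L[n],key=lambda r:np.hypot(*(r['pixel']-proj(F[n],[p[0],p[1],.056+h/2])[0])))
                q,e=fit({n:F[n]},{n:b['mask'].astype(np.float32)},sh,p)
                print(lab,n,round(r['score'],2),np.round(q,4),round(e,2),'ang',np.round(np.degrees(np.arctan2(q[1]-y0,q[0]-x0)),1),'rad',np.round(np.hypot(q[1]-y0,q[0]-x0),4))
E
python3 - <<'E'
from st import *
print('eye',ray(F['top'],(282.9,180),.066),ray(F['scene'],(274.9,218.5),.066))
print('tip',ray(F['top'],(302.1,272.6),.010))
print('hub scene',ray(F['scene'],(277.6,181.2),.072))
# disc fit: wood/white(jar)-contaminated; use full disk vs segmentation
n='top';m=((H[n][...,1]>60)&(H[n][...,0]<25)|(C[n].min(2)>170)&near(F[n],.56,-.04,.1,44)).astype(np.uint8)&near(F[n],.56,-.04,.066,50).astype(np.uint8)
m=cv2.morphologyEx(m,cv2.MORPH_CLOSE,np.ones((9,9)));m=cv2.morphologyEx(m,cv2.MORPH_OPEN,cv2.getStructuringElement(cv2.MORPH_ELLIPSE,(33,33)))
print('disc',fit({n:F[n]},{n:m.astype(np.float32)},lambda f,q:hull(f,circ(q[0],q[1],.066,.106)),[.56,-.04]),m.sum())
jars(.5605,-.040)
# block
for n in F:
    r=trace(F[n],'block')[0];f=F[n]
    def bs(f,p):
        c,s=np.cos(p[2]*10),np.sin(p[2]*10);q=np.array([[1,1],[1,-1],[-1,-1],[-1,1]])*.035@np.array([[c,s],[-s,c]])+p[:2]
        return np.clip(hull(f,np.vstack([np.c_[q,[0]*4],np.c_[q,[.045]*4]]))+hull(f,np.r_[circ(p[0],p[1],.045,.012),circ(p[0],p[1],.166,.012)]),0,1)
    mk=cv2.morphologyEx(np.maximum(r['mask'],trace(f,'handle')[0 if n=='top' else 1]['mask']).astype(np.uint8),cv2.MORPH_CLOSE,np.ones((5,5))).astype(np.float32)
    print('block',n,fit({n:f},{n:mk},bs,[.433,.312,.02]))
cv2.imwrite('pics/eye.png',cv2.resize(np.hstack([C['top'][160:200,260:310],C['scene'][195:235,250:300]]).astype(np.uint8)[:,:,::-1],(800,320),interpolation=cv2.INTER_NEAREST))
E
```

```text
eye [0.66651255 0.01924284 0.066     ] [0.67446274 0.02202164 0.066     ]
tip [ 0.41652406 -0.0276233   0.01      ]
hub scene [ 0.57667599 -0.03209896  0.072     ]
disc (array([ 0.56283212, -0.04025044]), np.float64(0.35693594813346863)) 3754
jar_low0 scene 0.82 [ 0.6375 -0.0481] 0.13 ang -6.0 rad 0.0774
jar_low0 top 0.82 [ 0.6334 -0.0484] 0.11 ang -6.6 rad 0.0734
jar_low0 scene 0.81 [ 0.5897 -0.1086] 0.45 ang -67.0 rad 0.0745
jar_low0 top 0.81 [ 0.5869 -0.1073] 0.05 ang -68.6 rad 0.0723
jar_low0 scene 0.76 [0.6054 0.0154] 0.12 ang 51.0 rad 0.0713
jar_low0 top 0.76 [0.602  0.0137] 0.05 ang 52.3 rad 0.0679
jar_low0 scene 0.75 [ 0.5255 -0.0976] 0.09 ang -121.3 rad 0.0673
jar_low0 top 0.75 [ 0.5187 -0.0988] 0.08 ang -125.4 rad 0.0721
jar_tall scene 0.84 [0.5351 0.0222] 0.17 ang 112.2 rad 0.0672
jar_tall top 0.84 [0.5345 0.023 ] 0.07 ang 112.5 rad 0.0681Traceback (most recent call last):
  File "<stdin>", line 16, in <module>
IndexError: list index out of range
```

>>> arm_command(
  plan="0.02 -0.017 -0.02 0; 0.06 -0.05 -0.05 0; 0.105 -0.088 -0.06 0; 0.15 -0.125 -0.06 0; 0.195 -0.163 -0.06 0; 0.24 -0.2 -0.06 0; 0.28 -0.234 -0.06 0; 0.31 -0.26 -0.06 0; 0.332 -0.277 -0.06 0; 0.341 -0.285 -0.06 0",
  gripper=1,
  force=60,
)

```text
t: 2.95
tcp_pos: [0.4204, -0.0994, 0.2518]
tool_rot: [[0.91, 0.415, 0.0], [0.415, -0.91, -0.0], [0.0, 0.0, -1.0]]
contact_force: [0.3, 0.0, 0.1]
finger_gap: 0.0853
grasp_force: 0.0
```

```bash
python3 -c "
from h import *
s=get_state();print(s['t'],s['joints'],s['tcp_pos'],s['tool_rot'])"
```

```text
2.95 [-5.07747907e-01  1.27377648e-01  1.47482842e+00 -5.72154569e-06
  1.53922187e+00  6.35486084e-01] [ 0.4203595  -0.09942865  0.25178273] [[ 9.09979158e-01  4.14653967e-01  1.41162504e-04]
 [ 4.14653981e-01 -9.09979158e-01 -8.50879346e-05]
 [ 9.31728866e-05  1.35961841e-04 -9.99999986e-01]]
```

>>> arm_command(
  plan="0.008 -0.016 0 0; 0.028 -0.056 0 0; 0.052 -0.105 0 0; 0.076 -0.155 0 0; 0.1 -0.204 0 0; 0.125 -0.253 0 0; 0.148 -0.3 0 0; 0.167 -0.339 0 0; 0.178 -0.362 0 0; 0.182 -0.37 0 0",
)

```text
t: 4.2
tcp_pos: [0.4331, 0.3121, 0.2514]
tool_rot: [[0.91, 0.414, -0.0], [0.414, -0.91, -0.0], [-0.001, 0.0, -1.0]]
contact_force: [0.0, -0.7, -0.7]
finger_gap: 0.0854
grasp_force: 0.0
```

Run:
```python
from m import *
F={n:grab_frame(n) for n in('scene','top')};s=get_state();print(s['t'],s['joints'][5],s['tcp_pos'])
a=[cv2.resize(F[n]['color'][y:y+100,x:x+130,::-1],(400,308),interpolation=cv2.INTER_CUBIC) for n,x,y in(('scene',380,130),('top',110,215))]
cv2.imwrite('pics/grasp.png',np.hstack(a))
```

```text
4.3 1.546249842982572 [0.43315451 0.31141011 0.25152078]
```

View pics/grasp.png

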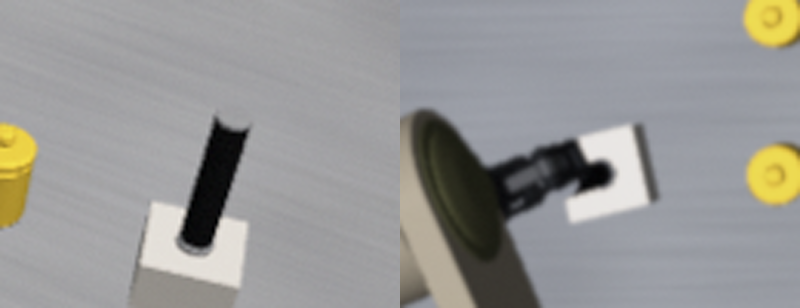

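Run:
```python
from m import *
f=grab_frame('scene');print(proj(f,[[.433,.312,.25],[.433,.312,.264],[.433,.3128,.166],[.433,.3128,.045]]))
cv2.imwrite('pics/g2.png',cv2.resize(f['color'][40:220,340:560,::-1],(660,540),interpolation=cv2.INTER_CUBIC))
```

```text
[[465.68037458 133.18279841]
 [467.51775965 127.31011531]
 [455.75499142 166.24928793]
 [442.75633427 207.69561467]]
```

View pics/g2.png

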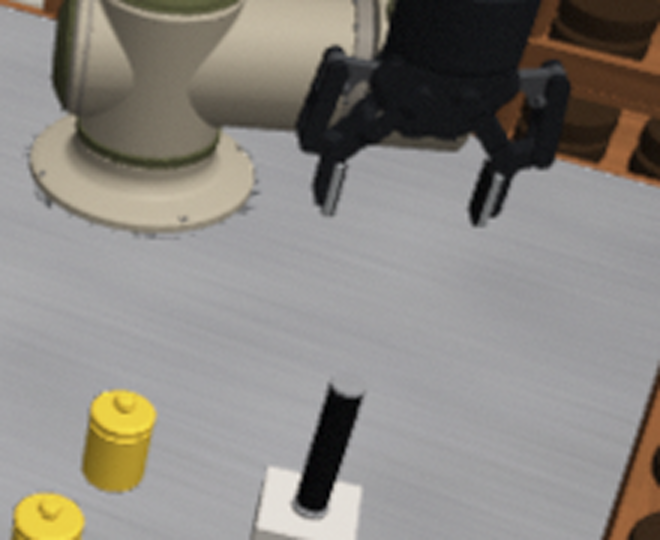

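Run:
```python
from m import *
s=get_state();R=np.array(s['tool_rot']);t=np.array(s['tcp_pos'])
out=[]
for n in('scene','top'):
    f=grab_frame(n);S=6;c=proj(f,t)[0].astype(int)-[33,50 if n=='scene' else 30]
    im=cv2.resize(f['color'][c[1]:c[1]+90,c[0]:c[0]+66,::-1],None,fx=S,fy=S,interpolation=cv2.INTER_CUBIC)
    for z,col in((-.013,(0,0,255)),(-.047,(0,255,0))):
        for y in(-.0427,.0427):
            q=((proj(f,t+R@[0,y,z])[0]-c+.5)*S).astype(int);cv2.circle(im,tuple(int(v) for v in q),4,col,-1)
    out.append(im)
cv2.imwrite('pics/g3.png',np.hstack(out))
```

```text
(no output)
```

View pics/g3.png

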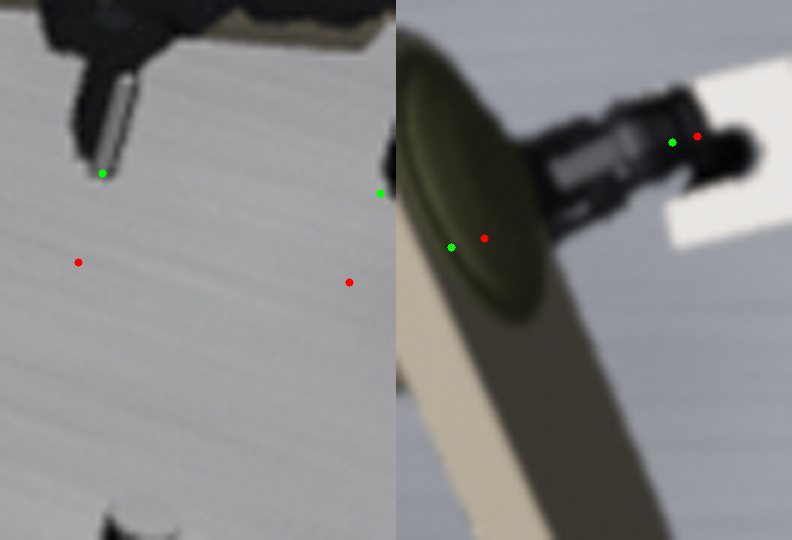

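>>> arm_command(
  plan="0 0 0 0; 0 0 0 0; 0 0 0 0; 0 0 0 0; 0 0 0 0; 0 0 0 0; 0 0 0 0; 0 0 0 0",
  gripper=-0.45,
)

```text
t: 5.45
tcp_pos: [0.4329, 0.3117, 0.2517]
tool_rot: [[0.911, 0.413, -0.0], [0.413, -0.911, 0.0], [-0.0, -0.0, -1.0]]
contact_force: [0.1, 0.1, -0.6]
finger_gap: 0.0234
grasp_force: 0.0
```

Run:
```python
from m import *
s=get_state();R=np.array(s['tool_rot']);t=np.array(s['tcp_pos']);g=s['finger_gap']/2;print(s['t'],t,g)
out=[]
for n in('scene','top'):
    f=grab_frame(n);S=6;c=proj(f,t)[0].astype(int)-[33,50 if n=='scene' else 30]
    im=cv2.resize(f['color'][c[1]:c[1]+90,c[0]:c[0]+66,::-1],None,fx=S,fy=S,interpolation=cv2.INTER_CUBIC)
    for z,col in((0,(0,0,255)),(-.034,(0,255,0))):
        for y in(-g,g):
            q=((proj(f,t+R@[0,y,z])[0]-c+.5)*S).astype(int);cv2.circle(im,tuple(int(v) for v in q),4,col,-1)
    out.append(im)
cv2.imwrite('pics/g4.png',np.hstack(out))
```

```text
5.45 [0.43292225 0.31168597 0.25170808] 0.011717844039248379
```

View pics/g4.png

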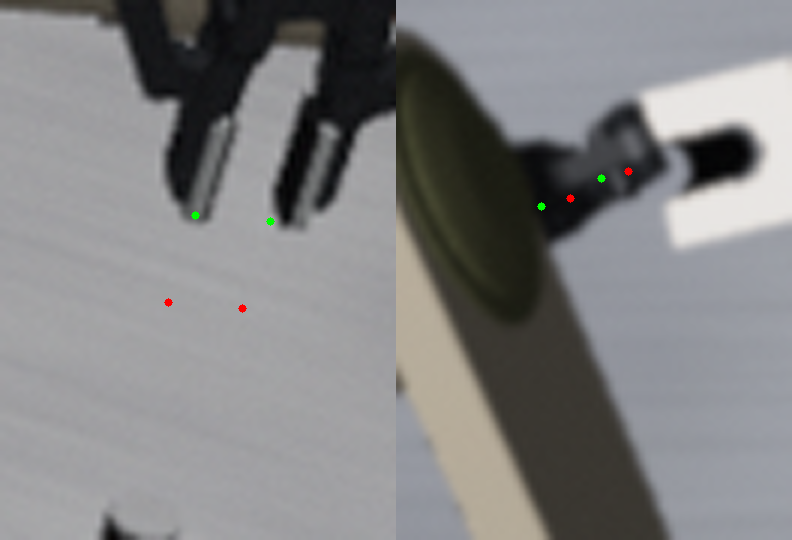

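>>> arm_command(
  plan="0 0 0 0; 0 0 0 0; 0 0 0 0; 0 0 0 0; 0 0 0.02 0; 0 0 0.05 0; 0 0 0.085 0; 0 0 0.11 0; 0 0 0.125 0; 0 0 0.125 0",
  gripper=1,
)

```text
t: 6.8
tcp_pos: [0.4325, 0.3115, 0.1259]
tool_rot: [[0.911, 0.413, -0.002], [0.413, -0.911, -0.001], [-0.002, -0.0, -1.0]]
contact_force: [-0.5, 0.1, -0.3]
finger_gap: 0.0857
grasp_force: 0.0
```

Run:
```python
from m import *
s=get_state();R=np.array(s['tool_rot']);t=np.array(s['tcp_pos']);g=s['finger_gap']/2;print(s['t'],t,g)
out=[]
for n in('scene','top'):
    f=grab_frame(n);S=6;c=proj(f,t)[0].astype(int)-[33,50 if n=='scene' else 30]
    im=cv2.resize(f['color'][c[1]:c[1]+90,c[0]:c[0]+66,::-1],None,fx=S,fy=S,interpolation=cv2.INTER_CUBIC)
    for z,col in((-.013,(0,0,255)),(-.047,(0,255,0))):
        for y in(-g,g):
            q=((proj(f,t+R@[0,y,z])[0]-c+.5)*S).astype(int);cv2.circle(im,tuple(int(v) for v in q),4,col,-1)
    out.append(im)
cv2.imwrite('pics/g5.png',np.hstack(out))
```

```text
6.8 [0.43249785 0.31145657 0.12594514] 0.04285313554842669
```

View pics/g5.png

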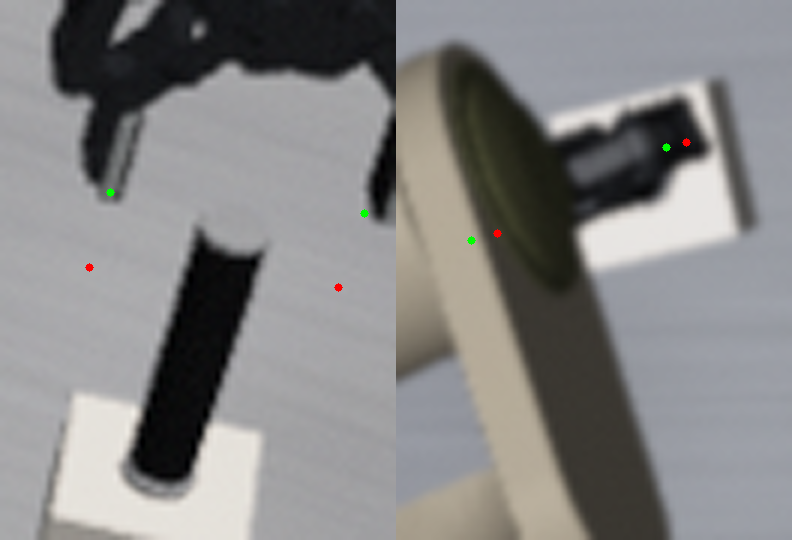

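>>> arm_command(
  plan="0 0 0.015 0; 0 -0.001 0.026 0; 0 -0.001 0.026 0",
)

```text
t: 7.28
tcp_pos: [0.4323, 0.3126, 0.1005]
tool_rot: [[0.911, 0.413, -0.001], [0.413, -0.911, -0.0], [-0.001, -0.0, -1.0]]
contact_force: [0.4, -0.5, 0.1]
finger_gap: 0.0857
grasp_force: 0.0
```

>>> arm_command(
  plan="0 0 0 0; 0 0 0 0; 0 0 0 0; 0 0 0 0; 0 0 0 0; 0 0 0 0; 0 0 0 0; 0 0 0 0",
  gripper=-1,
  force=60,
)

```text
t: 8.28
tcp_pos: [0.4328, 0.3126, 0.1011]
tool_rot: [[0.911, 0.413, 0.001], [0.413, -0.911, 0.0], [0.001, 0.0, -1.0]]
contact_force: [-0.1, -0.3, 5.2]
finger_gap: 0.0226
grasp_force: 58.6
```

>>> arm_command(
  plan="0 0 -0.01 0; 0 0 -0.03 0; 0 0 -0.06 0; 0 0 -0.095 0; 0 0 -0.125 0; 0 0 -0.138 0; 0 0 -0.14 0; 0 0 -0.14 0",
)

```text
t: 9.28
tcp_pos: [0.4321, 0.3124, 0.2396]
tool_rot: [[0.911, 0.413, -0.002], [0.413, -0.911, -0.001], [-0.002, -0.0, -1.0]]
contact_force: [0.4, -0.8, -1.7]
finger_gap: 0.0226
grasp_force: 58.8
```

>>> arm_command(
  plan="0.004 0.015 0 0; 0.013 0.05 0 0; 0.025 0.097 0 0; 0.037 0.145 0 0; 0.05 0.195 0 0; 0.063 0.245 0 0; 0.075 0.292 0 0; 0.085 0.33 0 0; 0.091 0.354 0 0; 0.093 0.3635 0 0",
)

```text
t: 10.52
tcp_pos: [0.6678, 0.0179, 0.2393]
tool_rot: [[0.911, 0.411, -0.002], [0.411, -0.911, 0.0], [-0.002, -0.001, -1.0]]
contact_force: [0.4, -0.0, -1.8]
finger_gap: 0.0227
grasp_force: 58.9
```

>>> arm_command(
  plan="0 0 0.01 0; 0 0 0.03 0; 0 0 0.04 0; 0 0 0.04 0; 0 0 0.04 0",
)

```text
t: 11.15
tcp_pos: [0.6675, 0.0202, 0.2016]
tool_rot: [[0.911, 0.413, 0.001], [0.413, -0.911, -0.0], [0.001, 0.001, -1.0]]
contact_force: [-1.1, -0.7, -0.9]
finger_gap: 0.0222
grasp_force: 58.9
```

Run:
```python
from m import *
s=get_state();t=np.array(s['tcp_pos']);print(s['t'],t,s['contact_force'],s['grasp_force'],s['finger_gap'])
out=[]
for n,c0 in(('scene',(283,195)),('top',(275,178))):
    f=grab_frame(n);S=6;c=np.array(c0)-[33,45]
    im=cv2.resize(f['color'][c[1]:c[1]+90,c[0]:c[0]+66,::-1],None,fx=S,fy=S,interpolation=cv2.INTER_CUBIC)
    e={'top':(282.9,180),'scene':(274.9,218.5)}[n]
    for P,col in((proj(f,[t[0],t[1],t[2]-.09])[0],(0,0,255)),(proj(f,[t[0],t[1],.066])[0],(255,0,255)),(proj(f,[t[0],t[1],t[2]-.09+.034])[0],(255,255,0)),(np.array(e),(0,255,0))):
        cv2.circle(im,tuple(int(v) for v in (P-c+.5)*S),2,col,-1)
    print(n,proj(f,[t[0],t[1],.066]))
    out.append(im)
cv2.imwrite('pics/e1.png',np.hstack(out))
```

```text
11.15 [0.66750543 0.02019926 0.20156655] [-1.14811227 -0.70190831 -0.89249616] 58.914302587509155 0.02224414170099931
scene [[275.91310121 216.16779619]]
top [[282.53300303 179.6376144 ]]
```

View pics/e1.png

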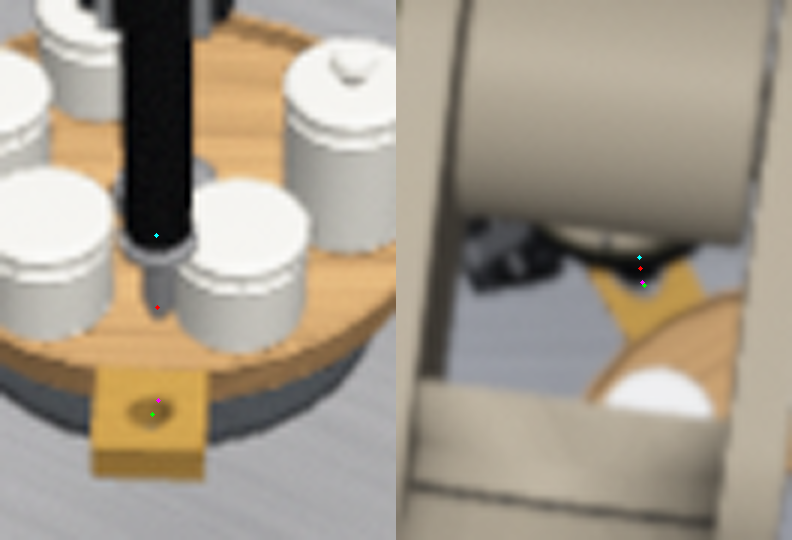

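>>> arm_command(
  plan="0.0014 0.0017 0 0; 0.0014 0.0017 0.01 0; 0.0014 0.0017 0.025 0; 0.0014 0.0017 0.036 0; 0.0014 0.0017 0.042 0; 0.0014 0.0017 0.046 0; 0.0014 0.0017 0.049 0; 0.0014 0.0017 0.052 0; 0.0014 0.0017 0.054 0; 0.0014 0.0017 0.054 0",
)

```text
t: 12.5
tcp_pos: [0.6693, 0.019, 0.1466]
tool_rot: [[0.911, 0.413, -0.0], [0.413, -0.911, 0.0], [-0.0, -0.0, -1.0]]
contact_force: [-0.2, 0.5, -1.3]
finger_gap: 0.0228
grasp_force: 58.9
```

>>> arm_command(
  plan="0 0 0.002 0; 0 0 0.004 0; 0 0 0.006 0; 0 0 0.008 0; 0 0 0.01 0; 0 0 0.01 0",
)

```text
t: 13.25
tcp_pos: [0.6693, 0.019, 0.1365]
tool_rot: [[0.911, 0.413, -0.0], [0.413, -0.911, 0.0], [-0.0, -0.0, -1.0]]
contact_force: [-0.8, 1.0, -0.8]
finger_gap: 0.0226
grasp_force: 58.9
```

>>> arm_command(
  plan="0 0 0.003 0; 0 0 0.006 0; 0 0 0.009 0; 0 0 0.011 0; 0 0 0.013 0; 0 0 0.0135 0; 0 0 0.0135 0",
)

```text
t: 14.12
tcp_pos: [0.6693, 0.019, 0.1232]
tool_rot: [[0.911, 0.413, 0.0], [0.413, -0.911, -0.0], [0.0, 0.0, -1.0]]
contact_force: [0.1, -0.1, -0.3]
finger_gap: 0.0227
grasp_force: 58.9
```

Run:
```python
from m import *
s=get_state();t=np.array(s['tcp_pos']);print(s['t'],t,s['contact_force'],s['ft_torque'],s['joints'])
f=grab_frame('scene');c=np.array((283,195))-[40,40];S=7
im=cv2.resize(f['color'][c[1]:c[1]+80,c[0]:c[0]+80,::-1],None,fx=S,fy=S,interpolation=cv2.INTER_CUBIC)
cv2.imwrite('pics/e2.png',im)
```

```text
14.125 [0.66932832 0.01897792 0.1232319 ] [ 0.1297102  -0.09044342 -0.26269069] [-0.04090324  0.00653915 -0.00866288] [-1.48041890e-01  6.41681533e-01  1.03658497e+00 -8.73172302e-06
  1.46331878e+00  9.96907270e-01]
```

View pics/e2.png

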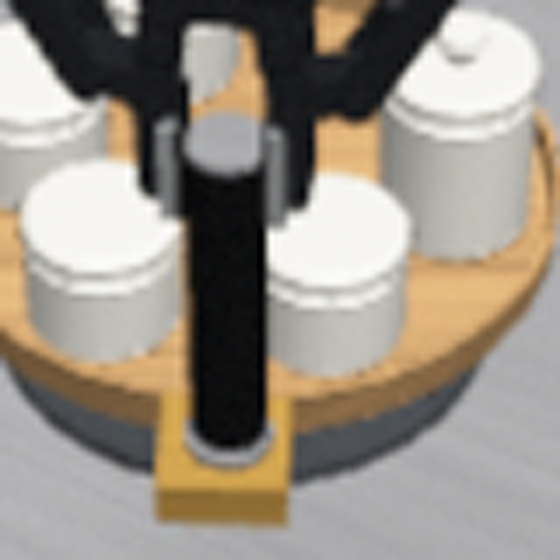

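>>> arm_command(
  plan="0 0 0.001 0; 0 0 0.002 0; 0 0 0.002 0",
)

```text
t: 14.55
tcp_pos: [0.6697, 0.0189, 0.1221]
tool_rot: [[0.911, 0.413, 0.002], [0.413, -0.911, -0.0], [0.001, 0.001, -1.0]]
contact_force: [0.3, 1.3, 5.7]
finger_gap: 0.0223
grasp_force: 59.5
```

```bash
cat > arc.py <<'E'
import numpy as np
c=np.array([.561,-.0405]);R=np.array([[.9107,.4131],[.4131,-.9107]]);p0=np.array([.6695,.019]);r=np.hypot(*(p0-c));a0=np.arctan2(*(p0-c)[::-1]);print(r,np.degrees(a0))
def P(d):a=a0+np.radians(d);return c+r*np.array([np.cos(a),np.sin(a)])
def call(ds,s):
    b=P(s);print('; '.join('%.4f %.4f 0 0'%tuple(R.T@(P(d)-b)) for d in ds))
E
python3 -c "
from arc import *
call([.5,2,4.5,7.5,10.5,13.5,16.5,19.5,22.5,25.5],0)
call([28.5,31.5,34.5,37.5,40.5,43.5,46.5,49,50.5,51],25.5)"
```

```text
0.12374368670764575 28.739795291688058
-0.0001 -0.0011 0 0; -0.0004 -0.0043 0 0; -0.0011 -0.0097 0 0; -0.0023 -0.0160 0 0; -0.0038 -0.0223 0 0; -0.0056 -0.0285 0 0; -0.0077 -0.0347 0 0; -0.0102 -0.0407 0 0; -0.0130 -0.0465 0 0; -0.0161 -0.0522 0 0
-0.0034 -0.0055 0 0; -0.0070 -0.0109 0 0; -0.0110 -0.0160 0 0; -0.0151 -0.0210 0 0; -0.0196 -0.0257 0 0; -0.0243 -0.0302 0 0; -0.0292 -0.0344 0 0; -0.0335 -0.0377 0 0; -0.0361 -0.0396 0 0; -0.0370 -0.0402 0 0
```

>>> arm_command(
  plan="0 -0.001 -0.0008 0; -0.0004 -0.0043 -0.0008 0; -0.0011 -0.0097 -0.0008 0; -0.0023 -0.016 -0.0008 0; -0.0038 -0.0223 -0.0008 0; -0.0056 -0.0285 -0.0008 0; -0.0077 -0.0347 -0.0008 0; -0.0102 -0.0407 -0.0008 0; -0.013 -0.0465 -0.0008 0; -0.0161 -0.0522 -0.0008 0",
)

```text
t: 15.8
tcp_pos: [0.6329, 0.06, 0.1221]
tool_rot: [[0.911, 0.413, 0.0], [0.413, -0.911, -0.0], [0.0, 0.0, -1.0]]
contact_force: [0.0, -2.3, 5.1]
finger_gap: 0.0223
grasp_force: 59.6
```

>>> arm_command(
  plan="-0.0034 -0.0055 -0.0004 0; -0.007 -0.0109 -0.0004 0; -0.011 -0.016 -0.0004 0; -0.0151 -0.021 -0.0004 0; -0.0196 -0.0257 -0.0004 0; -0.0243 -0.0302 -0.0004 0; -0.0292 -0.0344 -0.0004 0; -0.0335 -0.0377 -0.0004 0; -0.0361 -0.0396 -0.0004 0; -0.037 -0.0402 -0.0004 0",
)

```text
t: 17.05
tcp_pos: [0.5826, 0.0813, 0.1223]
tool_rot: [[0.911, 0.413, -0.0], [0.413, -0.911, 0.0], [-0.0, -0.0, -1.0]]
contact_force: [-0.1, -2.5, -1.6]
finger_gap: 0.022
grasp_force: 59.0
```

```bash
cat > j.py <<'E'
from st import *
s=get_state();print(s['t'],s['tcp_pos'],s['contact_force'])
for n in F:
    for r in trace(F[n],'jar_tall')[:5]:
        if r['score']<.3 or H[n][...,1][r['mask']].mean()>60: continue
        sh=lambda f,q:hull(f,np.vstack([circ(q[0],q[1],.057,.0255),circ(q[0],q[1],.124,.0255),circ(q[0],q[1],.135,.005)]))
        p=ray(F[n],r['pixel'],.095)[:2];q,e=fit({n:F[n]},{n:r['mask'].astype(np.float32)},sh,p)
        d=q-[.561,-.0405];u=np.array([-.1445,.0129])/.14507;print(n,round(r['score'],2),np.round(q,4),round(e,2),'rad',round(np.hypot(*d),4),'ahead',round(d@u,4),'off',round(d@[u[1],-u[0]],4))
for n,f in F.items():save(f,n+'_l.png')
E
python3 j.py
```

```text
17.15 [0.58267933 0.08129462 0.12228666] [ 0.28472327 -1.65506273 -1.27747519]
scene 0.7 [ 0.4923 -0.0263] 0.81 rad 0.0702 ahead 0.0697 off 0.008
scene 0.59 [0.5091 0.3257] 0.29 rad 0.3699 ahead 0.0843 off 0.3602
top 0.54 [ 0.4953 -0.023 ] 0.11 rad 0.068 ahead 0.067 off 0.0115
```

```bash
python3 -c "
from arc import *
call([51.5,53,55,57,59,60.2,60.7],51)"
```

```text
0.12374368670764575 28.739795291688058
-0.0009 -0.0006 0 0; -0.0036 -0.0024 0 0; -0.0073 -0.0047 0 0; -0.0110 -0.0068 0 0; -0.0149 -0.0088 0 0; -0.0172 -0.0099 0 0; -0.0182 -0.0104 0 0
```

>>> arm_command(
  plan="-0.0009 -0.0006 0 0; -0.0036 -0.0024 0 0; -0.0073 -0.0047 0 0; -0.011 -0.0068 0 0; -0.0149 -0.0088 0 0; -0.0172 -0.0099 0 0; -0.0182 -0.0104 0 0; -0.0182 -0.0104 0 0; -0.0182 -0.0104 0 0",
)

```text
t: 18.38
tcp_pos: [0.562, 0.0831, 0.1225]
tool_rot: [[0.911, 0.413, 0.0], [0.413, -0.911, 0.0], [0.0, -0.0, -1.0]]
contact_force: [-0.1, -3.5, -1.2]
finger_gap: 0.0231
grasp_force: 59.0
```

```bash
python3 j.py
python3 - <<'E'
import cv2,numpy as np
a=cv2.imread('pics/top_l.png')[170:290,230:380];b=cv2.imread('pics/scene_l.png')[100:240,210:350]
cv2.imwrite('pics/fin.png',np.hstack([cv2.resize(a,(460,368),interpolation=3),cv2.resize(b,(340,368),interpolation=3)]))
E
```

```text
18.475 [0.56206833 0.08315322 0.12249691] [ 0.87651381 -2.70345557 -1.700822  ]
scene 0.69 [ 0.4941 -0.0365] 0.24 rad 0.067 ahead 0.067 off -0.0019
top 0.82 [ 0.4925 -0.0345] 0.06 rad 0.0688 ahead 0.0688 off -0.0001
```

View pics/fin.png

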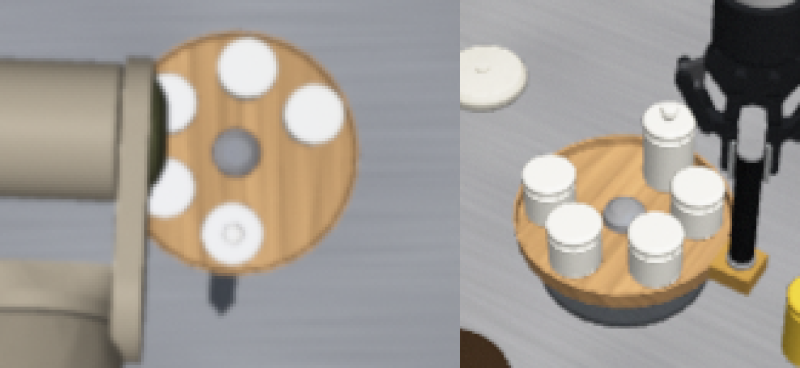

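```bash
python3 -c "
from h import *
s=get_state();print(s['t'],s['tcp_pos'],np.abs(s['qvel']).max(),s['grasp_force']);print(job_done())"
```

```text
18.575 [0.56202451 0.08314846 0.12248103] 0.0019933925629433617 59.038259983062744
the job is handed in; nothing more can be done
None
```

I handed the job in at 18.6 s. The handle is fully home in the eye and still gripped at about 59 N, and the platter is at rest. By the final images, the tall jar stands within about 2 mm of the pointer line and all five jars are upright on the platter; the verdict was not returned.

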